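Unclamp a serving dish and turn it a quarter with its truffle centred

TASK

Turn the red knob clockwise a quarter turn, to its stop, so that its steel finger frees the white dish; then lift the dish by its wooden handle until its underside is at least 12 cm above the worktop, and turn it clockwise about a quarter turn until its brass tab points from the middle of the base straight toward the knob. Keep the dish level and the loose truffle in its middle all the way, do not touch the truffle, leave the mug, honey jar and tin where they are, and finish while holding the dish still over its base.

Things in the scene. Friction and masses are not known exactly. Their poses are not given: they have to be found in the camera images.
- carrier: Dark wooden carrying base, fixed: a disc 156 mm wide, 12 mm thick, with an arm that carries the clamp. Origin: centre of the disc's underside, on the worktop; z up; +y points from the disc's middle to the clamp, whose axis stands 112 mm from the origin. The dish's foot (radius 46 mm) sits on the disc in a 6 mm high steel ring of inner radius 50 mm.
- clamp (a joint): Turn of the clamp about its upright axis, rad: 0 = steel finger points to the middle of the dish (base -y), growing clockwise from above to the stop at 1.57 (finger along base -x, clear of the dish). Starts at 0 to 0.25; stays where left; takes 0.05 N m. The finger is 46 mm long from the axis, 11 mm wide, underside 44 mm above the worktop, and holds the dish down until past about 1.0.
- clamp_grip (a point): Centre of the clamp's red knob, on its axis, 76 mm above the worktop: an upright flat bar 12 mm thick, 44 mm long, 32 mm high (60 to 92 mm above the worktop). Its long direction is that of the steel finger below it: along base y at joint 0. Axes turn with the clamp: y along the bar (finger toward -y), z up.
- dish: White dish, 172 mm wide, 26 mm high, about 0.35 kg, inside conical (8 degrees down to the middle). Origin: centre of its underside; z up. A steel arch in its x-z plane (legs at x = +-82 mm) carries a wooden grip; a brass tab sticks out at its -x side to 113 mm from the middle. Starts in the base, underside 12 mm above the worktop, tab toward base -x within 0.3 rad.
- dish_mid (a point): Lowest point of the inside of the dish, in its middle, 8 mm above its underside. Axes as the dish's.
- dish_handle (a point): Centre of the wooden grip at the top of the arch, straight above the middle of the dish, 110 mm above its underside. The grip is a bar 84 mm long (along dish x), 14 mm wide and 20 mm high. The dish balances when held here. Axes as the dish's.
- dish_tab (a point): Middle of the outer part of the brass tab (30 x 26 x 4 mm), 105 mm from the middle of the dish on its -x side, 24.5 mm above its underside.
- truffle_center (a point): Centre of the loose dark brown truffle, a ball of 30 mm diameter, about 20 g, in the middle of the dish.
- mug_mid (a point): White mug with a red inside, 87 x 113 x 90 mm, centre at half height. Bystander.
- honey_mid (a point): Honey jar with a yellow lid, 64 mm in diameter, 100 mm high, centre at half height. Bystander.
- tin_mid (a point): Closed food tin, 76 mm in diameter, 58 mm high, centre at half height. Bystander.

How it is judged:
By the outcome, as a careful person would: the job done as asked, in the order asked, and still so for the second after the job is handed in, while the arm keeps its last pose, push and grip.
It also fails if it takes over 54 s, if anything falls off the work surface, if the arm or the gripper's body presses on something with over 40 N, if the wrist force passes 120 N, or if a joint passes its speed limit or range.

ROBOT

A 6-joint arm with a two-finger parallel gripper is mounted at the origin on a cart in front of the work surface, level with it; the furniture and walls round the work are solid. World frame = base frame: x ahead of the robot, y to its left, z up, the work surface at z = 0. Lengths are in m, angles in rad, forces in N, time in s.
With the tool pointing down it reaches from about 0.2 to 0.875 m from the base axis. Payload 3.4 kg.
Tool frame: the origin (TCP) lies midway between the tips of the shut fingers; the grasp point (between the pads) lies 19 mm behind it (bot.pinch_z is the distance from the TCP to the grasp point, in m); z points along the fingers, y is the line along which they close (so a half turn about z gives the same grasp; the last joint's range is limited). The gripper opens to 94 mm and grips with 3 to 60 N. Pads are 16 mm wide; open, the fingers measure 119 mm over their backs; the gripper's body (75 mm by 177 mm) begins 78 mm behind the grasp point.
Start: joints at [1.106, 0.276, 1.505, -0, 1.361, -0.121], TCP at [0.194, 0.541, 0.205] pointing down, gripper open.
Joint ranges: [-2.89, 2.89], [-0.75, 2.08], [0.22, 2.7], [-1.18, 4.32], [0.11, 2.71], [-2.7, 2.7]. Speed limits (rad/s): [2.57, 2.57, 3.14, 3.14, 3.14, 3.14].

INTERFACE

Orientations are given as a 3x3 rotation matrix whose columns are the frame's x, y, z axes.
In Python, from bench import bot, read_camera, cut_out gives the robot as it stands.
- The arm moves only by the tool drive_tool, never from a script. Its argument "targets" is a list that holds one entry, the list of rows, each a list of 7 numbers: the turn, a rotation vector about the tool's x, y, z in degrees, then the shift along the tool's x, y, z in cm, then the finger opening in cm, from 0 to 9.4. A call has 1 to 5 rows; each row is the pose to reach, as a shift and turn from the pose commanded when the call began, along the tool's axes at that moment; what a row does not reach only later rows make up. A row lasts 1/10 s, in which the tool goes at most 50 mm and 8.59 degrees, less where a joint would pass 70% of its speed; a pose out of reach is approached as far as the arm can. A call with a gripper value outside its range is refused whole. The fingers move at their own pace and stop on an object; "grip_force" is the grip in N (left out, the last holds). Time passes only in rows, so rows that repeat a pose let the fingers close. It gives the time, the measured TCP pose, the force, the opening and the grip force at its end, in the units of the state.
- bot.sense(): the state, without advancing time (a new reading comes with each control period).
- read_camera(name): name is "scene" or "side" or "wrist"; returns a dict with "color" (400x640x3 uint8, red, green, blue), "fx", "fy", "cx", "cy" (pixels), "world_to_cam" (4x4, takes a point from world to camera coordinates). Camera axes: x right, y down, z forward; pixel columns grow to the right and rows downward; lengths in m; the calibration is good to about 2 mm. The wrist camera is an equidistant fisheye: a pixel r from the principal point sees the ray r / f radians off the axis. A picture is of the moment at which its call begins. There is no depth.
- bot.close_job(): hands the job in; it is judged then, once.
Trained networks look in the newest picture that a camera, given by its name, has taken for a name from the list of things; names that differ only in an ending like _2 or _b are one class to them, and where a whole thing is asked for, a point or a joint stands for the part that bears it (a point fixed in the world has none). Each returns a list of dicts, best first, with "score" (0 to 1); they miss things now and then, are a little off and sometimes report something else, mostly with a low value. They report only what shows in the picture. A call takes as long as a camera call.
- cut_out(thing, camera): "mask" (400x640 bool, what is visible of it) and "point" ([column, row] in pixels, amid what is visible of it).
The state is a dict: "time_s": time; "q": joint angles; "qd": joint speeds; "effort": joint torques, N m; "eef_pos": TCP position; "tool_rot": TCP orientation; "ft_force": force on the tool from outside, world axes, zero at the start; "wrist_torque": the same for the moment, N m; "gripper_width": finger opening in m; "gripper_force": force on a finger pad.
Only numpy, scipy, OpenCV 4.12 (cv2) and the standard library are available. Lean on these libraries where they do the work, as an engineer would, in place of code of your own. Each camera call takes 0.05 s, during which the arm holds its last target. There are 200 camera calls.

## Working session

There is one attempt and no reset: what is moved stays moved. The work goes in short steps, Python scripts to look and compute and a tool call to move; the robot and the scene stay as the last step left them, time stands still between calls to the robot, and variables do not carry over. Pictures are saved under pics/ and viewed, at most 10 in all, crops included, and the job is handed in when it is done.

Besides the shell and the picture viewer there is one more tool, called after "Call:" as name(argument=value, ...) on one line, values as JSON. drive_tool: Moves the arm, as the interface text tells. Its arguments: {"type":"object","properties":{"targets":{"type":"array","items":{"type":"array","items":{"type":"array","items":{"type":"number"}}}},"grip_force":{"type":"number"}},"required":["targets"]}

```bash
mkdir -p pics; ls
python3 - <<'E'
from bench import bot, read_camera, cut_out
import cv2,numpy as np
for c in ["scene","side"]:
    r=read_camera(c); cv2.imwrite(f"pics/{c}0.png",r["color"][:,:,::-1])
    for n in ["carrier","clamp_grip","dish","dish_handle","dish_tab","truffle_center","mug_mid","honey_mid","tin_mid"]:
        o=cut_out(n,c); print(c,n,[(round(x["score"],2),np.round(x["point"]).tolist(),int(x["mask"].sum())) for x in o[:2]])
s=bot.sense();print(s["time_s"],s["eef_pos"],s["tool_rot"])
E
```

```text
pics
scene carrier [(0.84, [255.0, 238.0], 1278)]
scene clamp_grip [(0.55, [248.0, 215.0], 457)]
scene dish [(0.93, [286.0, 241.0], 3340)]
scene dish_handle [(0.95, [297.0, 230.0], 3589)]
scene dish_tab [(0.57, [289.0, 236.0], 3687)]
scene truffle_center [(0.75, [395.0, 217.0], 1391), (0.71, [298.0, 242.0], 138)]
scene mug_mid [(0.92, [313.0, 174.0], 1238), (0.53, [252.0, 237.0], 1351)]
scene honey_mid [(0.68, [290.0, 232.0], 3582), (0.59, [397.0, 218.0], 1406)]
scene tin_mid [(0.66, [346.0, 202.0], 1054)]
side carrier [(0.88, [300.0, 254.0], 775)]
side clamp_grip [(0.62, [378.0, 184.0], 1147), (0.46, [290.0, 189.0], 128)]
side dish [(0.71, [300.0, 219.0], 3227)]
side dish_handle [(0.69, [300.0, 222.0], 3528), (0.4, [302.0, 227.0], 132)]
side dish_tab [(0.74, [303.0, 223.0], 3382)]
side truffle_center [(0.53, [379.0, 181.0], 1194)]
side mug_mid [(0.82, [378.0, 183.0], 1291)]
side honey_mid [(0.76, [403.0, 249.0], 1791)]
side tin_mid [(0.9, [382.0, 217.0], 970)]
1.0 [0.19382925 0.54135607 0.20550337] [[-9.41472406e-01  3.37090057e-01  4.96028145e-05]
 [ 3.37090060e-01  9.41472404e-01  5.77949463e-05]
 [-2.72175793e-05  7.11329628e-05 -9.99999997e-01]]
```

Run:
```python
import cv2,numpy as np
a=cv2.imread("pics/scene0.png")[130:310,190:450]; b=cv2.imread("pics/side0.png")[130:310,190:450]
im=np.hstack([cv2.resize(x,None,fx=1.538*2,fy=1.538*2,interpolation=cv2.INTER_CUBIC) for x in (a,b)])
cv2.imwrite("pics/a.png",im[:,:800]);cv2.imwrite("pics/b.png",im[:,800:])
```

```text
(no output)
```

View pics/a.png

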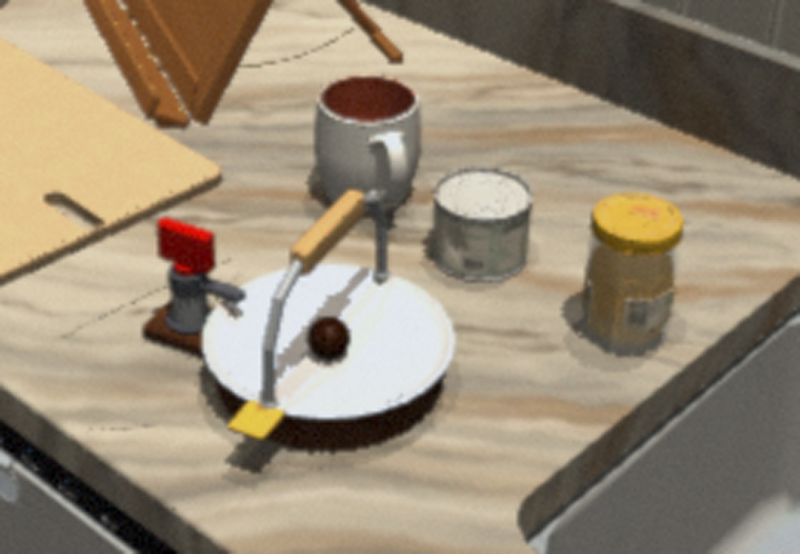

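View pics/b.png

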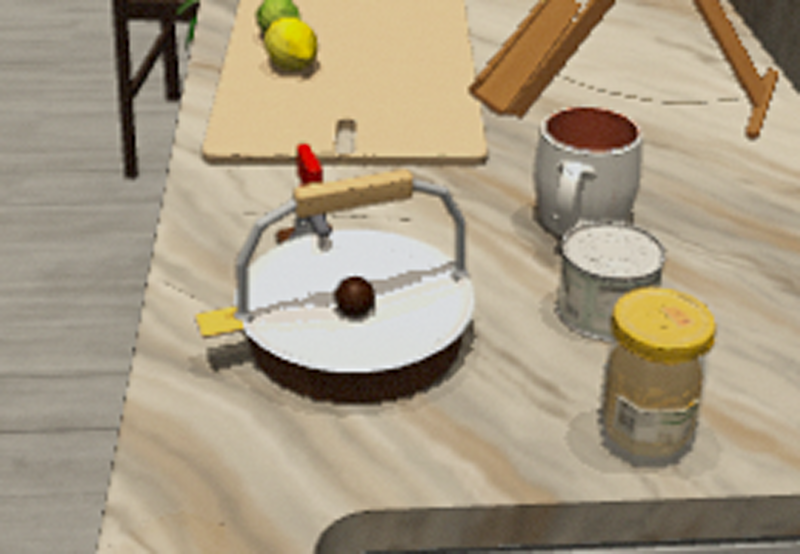

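The scene view shows the red knob at about crop (187,247), grip (331,230), truffle (328,339) and tab (258,419). The side view shows them at (310,165), (354,192), (355,297) and (219,322). I'll triangulate these next.

```bash
cat > h.py <<'E'
import numpy as np, cv2
from bench import bot, read_camera, cut_out
def P(r): return np.array([[r["fx"],0,r["cx"]],[0,r["fy"],r["cy"]],[0,0,1]])@r["world_to_cam"][:3]
def tri(Ps,ps):
    A=np.vstack([np.outer(p,M[2])-M[:2] for M,p in zip(Ps,ps)]); X=np.linalg.lstsq(A[:,:3],-A[:,3],rcond=None)[0]
    e=[np.linalg.norm((M@np.r_[X,1])[:2]/(M@np.r_[X,1])[2]-p) for M,p in zip(Ps,ps)]
    return X,np.round(e,1)
E
python3 - <<'E'
from h import *
Ps=[P(read_camera(c)) for c in ("scene","side")]
pts=dict(knob=((187,247),(310,165)),grip=((331,230),(354,192)),truffle=((328,339),(355,297)),tab=((258,419),(219,322)),
 gripA=((297,255),(297,200)),gripB=((362,203),(411,185)),legA=((268,403),(241,317)),legB=((381,278),(459,277)),
 honey=((638,222),(664,322)),tin=((483,195),(612,248)),mug=((367,98),(592,130)))
for n,(a,b) in pts.items():
    X,e=tri(Ps,[np.array(q)/3.077+[190,130] for q in (a,b)]); print(n,np.round(X,3),e)
E
```

```text
knob [0.501 0.264 0.078] [1.1 1.6]
grip [0.533 0.155 0.124] [0.1 0.2]
truffle [0.533 0.158 0.033] [0. 0.]
tab [0.438 0.128 0.037] [0.2 0.3]
gripA [0.495 0.148 0.125] [0.7 1.1]
gripB [0.572 0.164 0.123] [0.1 0.1]
legA [0.453 0.134 0.037] [0.4 0.6]
legB [0.611 0.18  0.033] [0.2 0.3]
honey [0.72  0.04  0.094] [0.1 0.1]
tin [0.722 0.178 0.056] [0.2 0.4]
mug [0.73  0.306 0.086] [0.2 0.3]
```

```bash
cat >> h.py <<'E'
def plan(p,yaw):
    "shift (cm, tool axes) and turn about tool z (deg) to TCP p with tool y at world angle yaw (deg)"
    s=bot.sense();R=np.array(s["tool_rot"]);y=np.degrees(np.arctan2(R[1,1],R[0,1]))
    print("t",round(s["time_s"],2),"pos",np.round(s["eef_pos"],4),"y",round(y,1),"z",np.round(R[:,2],3),"F",np.round(s["ft_force"],1),"w",s["gripper_width"],"g",s["gripper_force"],"q",np.round(s["q"],2))
    print("shift",np.round(R.T@(np.array(p)-s["eef_pos"])*100,2),"turnz",round(-(yaw-y),1))
E
python3 - <<'E'
from h import *
Ps=[P(read_camera(c)) for c in ("scene","side")]
for a,b in (((175,122),(505,110)),((215,178),(485,157))):
    print(tri(Ps,[np.array(q)/3.077+[190,130] for q in (a,b)]))
E
```

```text
(array([0.69195202, 0.49954338, 0.0042524 ]), array([0.1, 0.1]))
(array([ 0.66117588,  0.41459482, -0.00216718]), array([0.5, 0.7]))
```

Call:
drive_tool(targets=[[[0, 0, 8, -4, -1.65, 0, 6], [0, 0, 16, -8, -3.3, 0, 6], [0, 0, 24, -12, -4.95, 0, 6], [0, 0, 32, -16, -6.6, 0, 6], [0, 0, 40, -20, -8.25, 0, 6]]])

```text
time_s: 1.7
eef_pos: [0.3554, 0.3951, 0.2056]
tool_rot: [[-0.5, 0.866, 0.0], [0.866, 0.5, 0.0], [0.0, 0.001, -1.0]]
ft_force: [0.8, -0.1, 0.3]
gripper_width: 0.0607
gripper_force: 0.0
```

```bash
python3 -c "
from h import *
plan([.501,.264,.16],9.6)"
```

```text
t 1.7 pos [0.3554 0.3951 0.2056] y 30.0 z [ 0.  0. -1.] F [ 0.8 -0.1  0.3] w 0.060722526893347846 g 0.0 q [0.71 0.21 1.6  0.   1.34 0.18]
shift [-18.64   6.06   4.57] turnz 20.4
```

Call:
drive_tool(targets=[[[0, 0, 5, -4, 1.3, 0.9, 6], [0, 0, 10, -8, 2.6, 1.8, 6], [0, 0, 15, -12, 3.9, 2.7, 6], [0, 0, 18, -15.5, 5, 3.6, 6], [0, 0, 20.4, -18.6, 6.1, 4.5, 6]]])

```text
time_s: 2.2
eef_pos: [0.5022, 0.2649, 0.1602]
tool_rot: [[-0.169, 0.986, 0.0], [0.986, 0.169, 0.0], [-0.0, 0.0, -1.0]]
ft_force: [0.1, 0.4, -0.4]
gripper_width: 0.0604
gripper_force: 0.0
```

Call:
drive_tool(targets=[[[0, 0, 0, 0, 0, 0, 6]]])

```text
time_s: 2.3
eef_pos: [0.5034, 0.2636, 0.1591]
tool_rot: [[-0.167, 0.986, -0.0], [0.986, 0.167, -0.002], [-0.002, -0.001, -1.0]]
ft_force: [-0.3, 0.8, 0.4]
gripper_width: 0.0596
gripper_force: 0.0
```

Run:
```python
from h import *
plan([.501,.264,.16],9.6)
r=read_camera("wrist"); im=r["color"][:,:,::-1].copy(); f,cx,cy=r["fx"],r["cx"],r["cy"];print(f,cx,cy)
T=r["world_to_cam"]
def pj(X):
    c=(T@np.r_[X,1])[:3]; a=np.arctan2(np.hypot(c[0],c[1]),c[2]); d=c[:2]/np.hypot(*c[:2]); return np.array([cx,cy])+f*a*d
for X in ([.501,.264,.092],[.533,.157,.132],[.533,.157,.036]):
    p=pj(X);print(X,p.round(1)); cv2.drawMarker(im,tuple(int(v) for v in p.round()),(0,255,0),0,8)
cv2.imwrite("pics/w1.png",im)
o=cut_out("clamp_grip","wrist")
hsv=cv2.cvtColor(im,cv2.COLOR_BGR2HSV); m=((hsv[...,0]<6)|(hsv[...,0]>174))&(hsv[...,1]>190)&(hsv[...,2]>80)
n,l,st,ce=cv2.connectedComponentsWithStats(m.astype(np.uint8)); print([ (s.tolist(),c.round(1).tolist()) for s,c in zip(st,ce) if s[4]>60])
```

```text
t 2.3 pos [0.5034 0.2636 0.1591] y 9.6 z [-0.    -0.002 -1.   ] F [-0.3  0.8  0.4] w 0.05962350480009863 g 0.0 q [ 0.36  0.3   1.59 -0.    1.25  0.19]
shift [ 0.08 -0.23 -0.09] turnz 0.0
309.70691628693146 318.78667629821723 203.38311569187522
[0.501, 0.264, 0.092] [317.6 212.4]
[0.533, 0.157, 0.132] [333.5 348.5]
[0.533, 0.157, 0.036] [330.  292.5]
[([0, 0, 640, 400, 256000], [319.5, 199.5])]
```

View pics/w1.png

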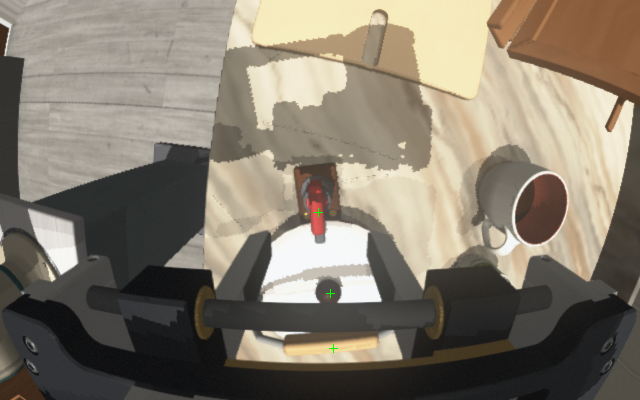

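The wrist view shows the red bar near (317,208), in line with the prediction, and the handle around (332,344). Next I'll measure the bar's direction.

Run:
```python
from h import *
r=read_camera("wrist"); im=r["color"]; f,cx,cy=r["fx"],r["cx"],r["cy"]; T=r["world_to_cam"]
def bk(p,z):
    d=np.array(p)-[cx,cy]; rr=np.hypot(*d); a=rr/f; v=np.r_[np.sin(a)*d/rr,np.cos(a)]; R=T[:3,:3]; w=R.T@v; o=-R.T@T[:3,3]; return o+w*(z-o[2])/w[2]
c=im.astype(int); m=(c[...,0]>90)&(c[...,0]>2.2*c[...,1])&(c[...,0]>2.2*c[...,2]); m[:150]=0;m[260:]=0;m[:,:280]=0;m[:,360:]=0
ys,xs=np.nonzero(m);print(len(xs),xs.min(),xs.max(),ys.min(),ys.max())
for y in range(ys.min(),ys.max()+1,5):
    q=xs[ys==y]; print(y,q.min(),q.max(),im[y,(q.min()+q.max())//2])
W=np.array([bk(p,.092)[:2] for p in zip(xs,ys)])
(c0,sz,an)=cv2.minAreaRect((W*1000).astype(np.float32)); print(c0,sz,an)
vx=cv2.fitLine((W*1000).astype(np.float32),cv2.DIST_HUBER,0,.01,.01).ravel();print(vx,np.degrees(np.arctan2(vx[1],vx[0])))
```

```text
357 310 323 190 235
190 314 318 [163  70  63]Traceback (most recent call last):
  File "<stdin>", line 8, in <module>
    return umr_minimum(a, axis, None, out, keepdims, initial, where)
ValueError: zero-size array to reduction operation minimum which has no identity
```

Run:
```python
from h import *
r=read_camera("wrist"); im=r["color"]; f,cx,cy=r["fx"],r["cx"],r["cy"]; T=r["world_to_cam"]
def bk(p,z):
    d=np.array(p)-[cx,cy]; rr=np.hypot(*d); a=rr/f; v=np.r_[np.sin(a)*d/rr,np.cos(a)]; R=T[:3,:3]; w=R.T@v; o=-R.T@T[:3,3]; return o+w*(z-o[2])/w[2]
c=im.astype(int); m=(c[...,0]>60)&(c[...,0]>1.9*c[...,1])&(c[...,0]>1.9*c[...,2]); m[:150]=0;m[260:]=0;m[:,:280]=0;m[:,360:]=0
n,l,st,ce=cv2.connectedComponentsWithStats(m.astype(np.uint8)); 
print([s.tolist() for s in st if s[4]>10])
ys,xs=np.nonzero(m)
for y in range(165,240,5):
    q=xs[ys==y]; print(y,q.min() if len(q) else 0,q.max() if len(q) else 0,bk((q.mean() if len(q) else 317,y),.092).round(4)[:2])
cv2.imwrite("pics/w2.png",cv2.resize(im[160:250,270:370,::-1],None,fx=6,fy=6,interpolation=cv2.INTER_CUBIC))
```

```text
[[0, 0, 640, 400, 255523], [313, 190, 4, 4, 12], [309, 200, 17, 38, 463]]
165 0 0 [0.4908 0.3061]
170 0 0 [0.4915 0.3021]
175 0 0 [0.4922 0.298 ]
180 0 0 [0.4929 0.2939]
185 0 0 [0.4936 0.2898]
190 314 315 [0.4923 0.2854]
195 0 0 [0.495  0.2816]
200 313 315 [0.4933 0.277 ]
205 309 329 [0.4967 0.2732]
210 310 324 [0.4972 0.2689]
215 313 324 [0.4992 0.2649]
220 314 325 [0.5008 0.2607]
225 314 325 [0.5016 0.2563]
230 315 325 [0.5027 0.252 ]
235 316 325 [0.504  0.2476]
```

View pics/w2.png

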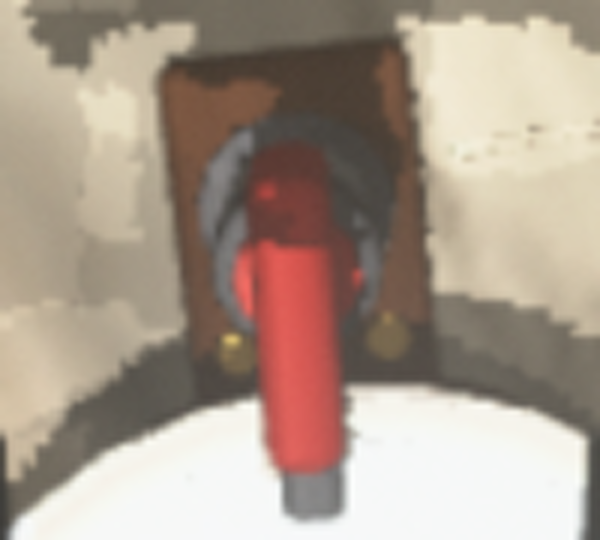

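The crop shows the bar running from (291,150) to (307,468), so it points at about −77° in world (clamp about 0.07 rad) with its centre near (0.5005, 0.266).

Call:
drive_tool(targets=[[[0, 0, -3, 0.3, -0.26, 3, 6], [0, 0, -3, 0.3, -0.26, 6.5, 6], [0, 0, -3, 0.3, -0.26, 9.4, 6], [0, 0, -3, 0.3, -0.26, 9.4, 3], [0, 0, -3, 0.3, -0.26, 9.4, 0.8]]], grip_force=15)

```text
time_s: 3.0
eef_pos: [0.4973, 0.27, 0.0672]
tool_rot: [[-0.225, 0.974, 0.0], [0.974, 0.225, 0.0], [0.0, 0.0, -1.0]]
ft_force: [0.2, 0.0, 0.5]
gripper_width: 0.0473
gripper_force: 0.0
```

Call:
drive_tool(targets=[[[0, 0, 0, 0, 0, 0, 0.8], [0, 0, 0, 0, 0, 0, 0.8], [0, 0, 0, 0, 0, 0, 0.8], [0, 0, 0, 0, 0, 0, 0.8]]])

```text
time_s: 3.4
eef_pos: [0.4982, 0.2692, 0.0673]
tool_rot: [[-0.223, 0.975, 0.001], [0.975, 0.223, 0.001], [0.0, 0.002, -1.0]]
ft_force: [-0.0, -0.4, -0.6]
gripper_width: 0.0156
gripper_force: 0.0
```

```bash
python3 -c "
from h import *
plan([.5005,.266,.065],-73.4);print(bot.sense()['wrist_torque'])"
```

```text
t 3.4 pos [0.4982 0.2692 0.0673] y 12.9 z [ 0.001  0.001 -1.   ] F [-0.  -0.4 -0.6] w 0.01562222124953491 g 0.009062071039807051 q [0.37 0.37 1.73 0.   1.04 0.15]
shift [-0.36  0.15  0.23] turnz 86.3
[-0.12948296  0.04200461 -0.00388109]
```

Call:
drive_tool(targets=[[[0, 0, 0, -0.3, 0.1, 0.2, 1.56], [0, 0, 0, -0.3, 0.1, 0.2, 0.6], [0, 0, 0, -0.3, 0.1, 0.2, 0.6], [0, 0, 0, -0.3, 0.1, 0.2, 0.6]]], grip_force=15)

```text
time_s: 3.8
eef_pos: [0.5005, 0.266, 0.0645]
tool_rot: [[-0.223, 0.975, 0.002], [0.975, 0.223, -0.0], [-0.001, 0.002, -1.0]]
ft_force: [3.5, -1.0, -1.1]
gripper_width: 0.0117
gripper_force: 15.0
```

```bash
python3 -c "
from h import *
plan([.5005,.266,.065],-73.4);print(bot.sense()['wrist_torque'])"
```

```text
t 3.8 pos [0.5005 0.266  0.0645] y 12.9 z [ 0.002 -0.    -1.   ] F [ 3.5 -1.  -1.1] w 0.01165413746497026 g 14.967450052499771 q [ 0.37  0.38  1.73 -0.    1.03  0.14]
shift [-0.   -0.01 -0.05] turnz 86.3
[-0.21639664 -0.57576795  0.08288616]
```

Call:
drive_tool(targets=[[[0, 0, 6, 0, 0, 0, 0.6], [0, 0, 14, 0, 0, 0, 0.6], [0, 0, 22, 0, 0, 0, 0.6], [0, 0, 30, 0, 0, 0, 0.6], [0, 0, 38, 0, 0, 0, 0.6]]])

```text
time_s: 4.3
eef_pos: [0.5012, 0.266, 0.0646]
tool_rot: [[0.429, 0.903, 0.003], [0.903, -0.429, -0.0], [0.001, 0.003, -1.0]]
ft_force: [5.3, -1.3, -2.9]
gripper_width: 0.0118
gripper_force: 15.0
```

```bash
python3 -c "
from h import *
plan([.5005,.266,.065],-73.4);print(bot.sense()['wrist_torque'])"
```

```text
t 4.3 pos [0.5012 0.266  0.0646] y -25.4 z [ 0.003 -0.    -1.   ] F [ 5.3 -1.3 -2.9] w 0.01184449051930945 g 14.959627389907837 q [ 0.37  0.38  1.73 -0.    1.03  0.81]
shift [-0.03 -0.07 -0.05] turnz 48.0
[-0.36599856 -0.72732196  0.10304235]
```

Call:
drive_tool(targets=[[[0, 0, 8, 0, 0, 0, 0.6], [0, 0, 16, 0, 0, 0, 0.6], [0, 0, 24, 0, 0, 0, 0.6], [0, 0, 31, 0, 0, 0, 0.6], [0, 0, 38, 0, 0, 0, 0.6]]])

```text
time_s: 4.8
eef_pos: [0.5016, 0.2655, 0.0645]
tool_rot: [[0.894, 0.449, 0.004], [0.449, -0.894, -0.001], [0.003, 0.003, -1.0]]
ft_force: [6.3, -2.5, -2.3]
gripper_width: 0.012
gripper_force: 15.0
```

Call:
drive_tool(targets=[[[0, 0, 4, 0, 0, 0, 0.6], [0, 0, 8, 0, 0, 0, 0.6], [0, 0, 10, 0, 0, 0, 0.6], [0, 0, 10, 0, 0, 0, 0.6]]])

```text
time_s: 5.2
eef_pos: [0.5017, 0.2654, 0.0645]
tool_rot: [[0.957, 0.291, 0.004], [0.291, -0.957, -0.001], [0.003, 0.003, -1.0]]
ft_force: [6.0, -3.4, -2.7]
gripper_width: 0.0121
gripper_force: 15.0
```

```bash
python3 -c "
from h import *
plan([.5005,.266,.065],-73.4);print(bot.sense()['wrist_torque'])"
```

```text
t 5.2 pos [0.5017 0.2654 0.0645] y -73.1 z [ 0.004 -0.001 -1.   ] F [ 6.  -3.4 -2.7] w 0.012138885296043926 g 14.996857792139053 q [ 0.37  0.38  1.73 -0.    1.03  1.64]
shift [-0.1  -0.1  -0.05] turnz 0.3
[-0.61017319 -0.89431562 -0.02648885]
```

Call:
drive_tool(targets=[[[0, 0, 2, 0, 0, 0, 0.6], [0, 0, 4, 0, 0, 0, 0.6], [0, 0, 4, 0, 0, 0, 0.6]]])

```text
time_s: 5.5
eef_pos: [0.5016, 0.2653, 0.0645]
tool_rot: [[0.974, 0.224, 0.004], [0.224, -0.974, -0.002], [0.003, 0.003, -1.0]]
ft_force: [5.5, -3.1, -2.4]
gripper_width: 0.0126
gripper_force: 15.4
```

```bash
python3 -c "
from h import *
plan([.5005,.266,.065],-73.4);print(bot.sense()['wrist_torque'])"
```

```text
t 5.5 pos [0.5016 0.2653 0.0645] y -77.0 z [ 0.004 -0.002 -1.   ] F [ 5.5 -3.1 -2.4] w 0.012554777786513928 g 15.442255139350891 q [ 0.37  0.38  1.73 -0.    1.03  1.71]
shift [-0.09 -0.09 -0.05] turnz -3.6
[-0.58648677 -0.84205879  0.26502081]
```

Call:
drive_tool(targets=[[[0, 0, 0, 0, 0, 0, 4.5], [0, 0, 0, 0, 0, 0, 4.5], [0, 0, 0, 0, 0, -4, 4.5], [0, 0, 0, 0, 0, -9, 6], [0, 0, -8, 0, 0, -13.5, 7]]])

```text
time_s: 6.0
eef_pos: [0.4982, 0.2665, 0.2009]
tool_rot: [[0.933, 0.36, -0.002], [0.36, -0.933, 0.0], [-0.002, -0.001, -1.0]]
ft_force: [1.1, 0.4, -0.6]
gripper_width: 0.0488
gripper_force: 0.0
```

Call:
drive_tool(targets=[[[0, 0, -8, 0, 0, 0, 7], [0, 0, -16, 0, 0, 0, 7], [0, 0, -24, 0, 0, 0, 7], [0, 0, -32, 0, 0, 0, 7], [0, 0, -40, 0, 0, 0, 7]]])

```text
time_s: 6.5
eef_pos: [0.4982, 0.2665, 0.1993]
tool_rot: [[0.481, 0.877, -0.002], [0.877, -0.481, 0.0], [-0.001, -0.002, -1.0]]
ft_force: [0.2, 0.5, 0.5]
gripper_width: 0.07
gripper_force: 0.0
```

Call:
drive_tool(targets=[[[0, 0, -8, 0, 0, 0, 7], [0, 0, -16, 0, 0, 0, 7], [0, 0, -24, 0, 0, 0, 7], [0, 0, -32, 0, 0, 0, 7], [0, 0, -40, 0, 0, 0, 7]]])

```text
time_s: 7.0
eef_pos: [0.4982, 0.2665, 0.1992]
tool_rot: [[-0.195, 0.981, -0.002], [0.981, 0.195, 0.0], [0.001, -0.002, -1.0]]
ft_force: [0.3, -0.9, 0.7]
gripper_width: 0.0699
gripper_force: 0.0
```

Call:
drive_tool(targets=[[[0, 0, -8, 0, 0, 0, 7], [0, 0, -16, 0, 0, 0, 7], [0, 0, -24, 0, 0, 0, 7], [0, 0, -32, 0, 0, 0, 7], [0, 0, -40, 0, 0, 0, 7]]])

```text
time_s: 7.5
eef_pos: [0.4982, 0.2665, 0.1992]
tool_rot: [[-0.78, 0.626, -0.002], [0.626, 0.78, 0.0], [0.002, -0.001, -1.0]]
ft_force: [-0.5, 0.3, -1.2]
gripper_width: 0.07
gripper_force: 0.0
```

Call:
drive_tool(targets=[[[0, 0, -8, 0, 0, 0, 7], [0, 0, -16, 0, 0, 0, 7], [0, 0, -24, 0, 0, 0, 7], [0, 0, -32, 0, 0, 0, 7], [0, 0, -40, 0, 0, 0, 7]]])

```text
time_s: 8.0
eef_pos: [0.4982, 0.2665, 0.1992]
tool_rot: [[-1.0, -0.022, -0.002], [-0.022, 1.0, 0.0], [0.002, 0.0, -1.0]]
ft_force: [-0.2, 0.6, 0.1]
gripper_width: 0.0697
gripper_force: 0.0
```

Run:
```python
from h import *
plan([.533,.157,.2],106.5)
Ps=[]
for c in ("scene","side"):
    r=read_camera(c);Ps.append(P(r));cv2.imwrite(f"pics/{c}1.png",cv2.resize(r["color"][130:310,190:450,::-1],None,fx=3.077,fy=3.077,interpolation=cv2.INTER_CUBIC))
r=read_camera("wrist");cv2.imwrite("pics/w3.png",r["color"][:,:,::-1])
```

```text
t 8.0 pos [0.4982 0.2665 0.1992] y 91.2 z [-0.002  0.    -1.   ] F [-0.2  0.6  0.1] w 0.06972886318602609 g 0.0 q [ 0.37  0.27  1.54  0.    1.34 -1.23]
shift [ -3.24 -11.03  -0.09] turnz -15.3
```

View pics/w3.png

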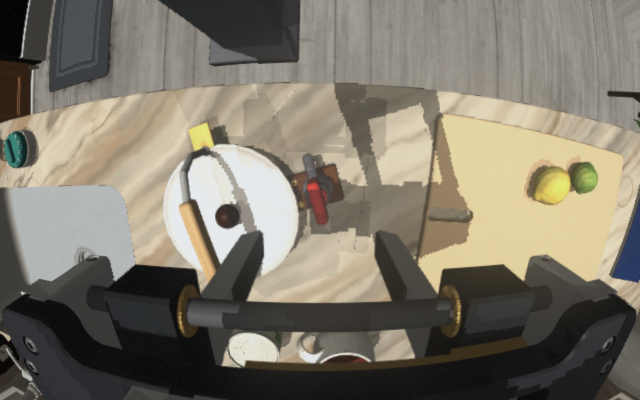

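The wrist view shows the finger swung to (308,160), clear of the dish. The tab is at (201,137), the truffle at (227,216), the knob bar from about (312,182) to (319,222), and the handle from (187,205) to (212,275).

```bash
cat >> h.py <<'E'
def bk(r,p,z):
    f,cx,cy,T=r["fx"],r["cx"],r["cy"],r["world_to_cam"]
    d=np.array(p)-[cx,cy]; rr=np.hypot(*d); a=rr/f; v=np.r_[np.sin(a)*d/rr,np.cos(a)]; R=T[:3,:3]; w=R.T@v; o=-R.T@T[:3,3]; return o+w*(z-o[2])/w[2]
E
python3 - <<'E'
from h import *
r=read_camera("wrist")
for n,p,z in (("tab",(201,137),.0385),("truffle",(227,216),.035),("knobA",(312,182),.092),("knobB",(320,222),.092),("ftip",(308,160),.05),("hA",(187,205),.132),("hB",(212,275),.132)):
    print(n,bk(r,p,z).round(4))
E
```

```text
tab [0.436  0.1304 0.0385]
truffle [0.5308 0.1569 0.035 ]
knobA [0.4783 0.2596 0.092 ]
knobB [0.5177 0.2677 0.092 ]
ftip [0.4622 0.2543 0.05  ]
hA [0.4916 0.1502 0.132 ]
hB [0.5591 0.1672 0.132 ]
```

Call:
drive_tool(targets=[[[0, 0, -4, -0.8, -3, 0, 7], [0, 0, -8, -1.6, -6, 0, 7], [0, 0, -12, -2.4, -9, 0, 7], [0, 0, -15.3, -3.2, -11, 0, 7], [0, 0, -15.3, -3.2, -11, 0, 7]]])

```text
time_s: 8.7
eef_pos: [0.5338, 0.1547, 0.1994]
tool_rot: [[-0.962, -0.274, 0.0], [-0.274, 0.962, -0.001], [0.0, -0.001, -1.0]]
ft_force: [-0.5, 0.9, 0.9]
gripper_width: 0.0698
gripper_force: 0.0
```

Run:
```python
from h import *
plan([.533,.157,.15],106.5)
r=read_camera("wrist"); cv2.imwrite("pics/w4.png",r["color"][:,:,::-1])
```

```text
t 8.7 pos [0.5338 0.1547 0.1994] y 105.9 z [ 0.    -0.001 -1.   ] F [-0.5  0.9  0.9] w 0.06983763951829333 g 0.0 q [ 0.16  0.25  1.56 -0.    1.34 -1.69]
shift [0.01 0.25 4.94] turnz -0.6
```

View pics/w4.png

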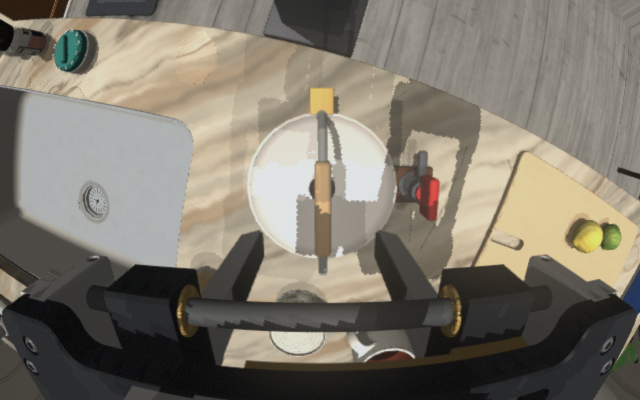

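The handle runs vertically in the image from (322,163) to (323,255), lined up with the tool. The tab is at (321,101) and the knob finger is swung clear at (422,158).

Run:
```python
from h import *
r=read_camera("wrist")
for n,p,z in (("tab",(321.5,101),.0385),("hA",(322,163),.132),("hB",(323,256),.132)): print(n,bk(r,p,z).round(4))
for y in (170,190,210,230,245):
    row=r["color"][y].astype(int); q=[x for x in range(300,345) if row[x,0]-row[x,2]>45]; print(y,q[0],q[-1],bk(r,((q[0]+q[-1])/2,y),.132).round(4)[:2]) if q else None
```

```text
tab [0.436  0.1318 0.0385]
hA [0.4908 0.1469 0.132 ]
hB [0.5683 0.1702 0.132 ]
170 313 327 [0.4967 0.147 ]
190 313 327 [0.5125 0.1515]
210 320 327 [0.5281 0.159 ]
```

Call:
drive_tool(targets=[[[0, 0, 0, 0.1, 0.35, 4, 5], [0, 0, 0, 0.1, 0.35, 6, 5], [0, 0, 0, 0.1, 0.35, 6, 5], [0, 0, 0, 0.1, 0.35, 6, 5]]])

```text
time_s: 9.2
eef_pos: [0.531, 0.1609, 0.1398]
tool_rot: [[-0.96, -0.279, -0.0], [-0.279, 0.96, 0.0], [0.0, 0.0, -1.0]]
ft_force: [1.3, 0.1, -0.3]
gripper_width: 0.0499
gripper_force: 0.0
```

```bash
python3 -c "
from h import *
plan([.532,.158,.103],106.2)"
```

```text
t 9.2 pos [0.531  0.1609 0.1398] y 106.2 z [-0.  0. -1.] F [ 1.3  0.1 -0.3] w 0.049931020065612015 g 0.0 q [ 0.17  0.29  1.65  0.    1.2  -1.69]
shift [-0.01 -0.31  3.68] turnz 0.0
```

Call:
drive_tool(targets=[[[0, 0, 0, 0, -0.3, 1.5, 5], [0, 0, 0, 0, -0.3, 3, 5], [0, 0, 0, 0, -0.3, 3.7, 4], [0, 0, 0, 0, -0.3, 3.7, 3], [0, 0, 0, 0, -0.3, 3.7, 2.4]]], grip_force=6)

```text
time_s: 9.7
eef_pos: [0.5328, 0.1574, 0.1035]
tool_rot: [[-0.96, -0.279, 0.002], [-0.279, 0.96, 0.0], [-0.002, -0.0, -1.0]]
ft_force: [-0.1, -0.4, -0.2]
gripper_width: 0.0293
gripper_force: 0.0
```

Run:
```python
from h import *
plan([.532,.158,.103],106.2)
r=read_camera("wrist"); cv2.imwrite("pics/w5.png",r["color"][:,:,::-1])
```

```text
t 9.7 pos [0.5328 0.1574 0.1035] y 106.2 z [ 0.002  0.    -1.   ] F [-0.1 -0.4 -0.2] w 0.029343783725826668 g 0.0 q [ 0.16  0.32  1.71  0.    1.11 -1.69]
shift [0.06 0.08 0.05] turnz 0.0
```

View pics/w5.png

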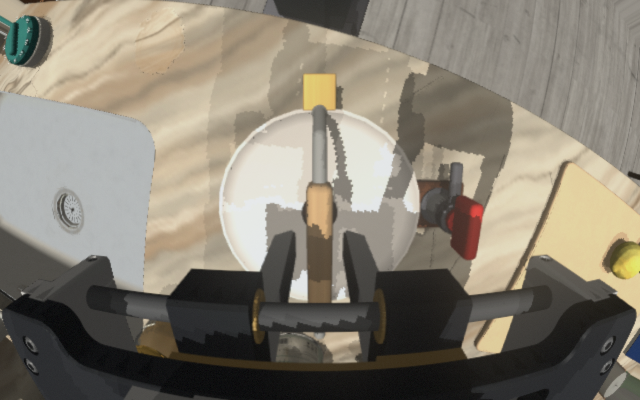

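The handle at column 319 is centred between the finger tips (about 291 and 347), so I'll close gently and then firm up.

Call:
drive_tool(targets=[[[0, 0, 0, 0, 0, 0, 2], [0, 0, 0, 0, 0, 0, 1.7], [0, 0, 0, 0, 0, 0, 1.5], [0, 0, 0, 0, 0, 0, 1.2], [0, 0, 0, 0, 0, 0, 1.0]]], grip_force=6)

```text
time_s: 10.25
eef_pos: [0.5321, 0.1574, 0.1027]
tool_rot: [[-0.96, -0.279, 0.0], [-0.279, 0.96, 0.001], [-0.001, 0.001, -1.0]]
ft_force: [-0.8, 1.2, 1.4]
gripper_width: 0.0135
gripper_force: 6.0
```

Call:
drive_tool(targets=[[[0, 0, 0, 0, 0, 0, 0.8], [0, 0, 0, 0, 0, 0, 0.8], [0, 0, 0, 0, 0, 0, 0.8]]], grip_force=30)

```text
time_s: 10.55
eef_pos: [0.5321, 0.1573, 0.1027]
tool_rot: [[-0.96, -0.279, 0.0], [-0.279, 0.96, 0.001], [-0.0, 0.001, -1.0]]
ft_force: [-0.3, 2.4, 3.4]
gripper_width: 0.0138
gripper_force: 30.0
```

```bash
python3 -c "
from h import *
plan([.532,.158,.103],106.2);print(bot.sense()['wrist_torque'])"
```

```text
t 10.55 pos [0.5321 0.1573 0.1027] y 106.2 z [ 0.     0.001 -1.   ] F [-0.3  2.4  3.4] w 0.013771723810945576 g 30.00048726797104 q [ 0.16  0.32  1.71  0.    1.11 -1.69]
shift [-0.01  0.07 -0.03] turnz -0.0
[ 0.42712784  0.13450495 -0.02649189]
```

Call:
drive_tool(targets=[[[0, 0, 0, 0, 0, -0.1, 0.8], [0, 0, 0, 0, 0, -0.4, 0.8], [0, 0, 0, 0, 0, -0.9, 0.8], [0, 0, 0, 0, 0, -1.4, 0.8], [0, 0, 0, 0, 0, -1.8, 0.8]]])

```text
time_s: 11.05
eef_pos: [0.5322, 0.1569, 0.1209]
tool_rot: [[-0.96, -0.279, 0.0], [-0.279, 0.96, -0.0], [-0.0, -0.0, -1.0]]
ft_force: [1.3, 0.7, -4.5]
gripper_width: 0.0137
gripper_force: 30.0
```

```bash
python3 -c "
from h import *
plan([.532,.158,.103],106.2);print(bot.sense()['wrist_torque'])"
```

```text
t 11.05 pos [0.5322 0.1569 0.1209] y 106.2 z [ 0. -0. -1.] F [ 1.3  0.7 -4.5] w 0.013713150621412578 g 29.999097883701324 q [ 0.16  0.31  1.68 -0.    1.15 -1.69]
shift [-0.01  0.11  1.79] turnz -0.0
[ 0.1054494  -0.01355808 -0.01967225]
```

Call:
drive_tool(targets=[[[0, 0, 0, 0, 0, -0.4, 0.8], [0, 0, 0, 0, 0, -1.2, 0.8], [0, 0, 0, 0, 0, -2.1, 0.8], [0, 0, 0, 0, 0, -3, 0.8], [0, 0, 0, 0, 0, -4, 0.8]]])

```text
time_s: 11.55
eef_pos: [0.5321, 0.157, 0.1614]
tool_rot: [[-0.96, -0.279, 0.0], [-0.279, 0.96, 0.0], [-0.0, 0.0, -1.0]]
ft_force: [0.8, 0.4, -4.6]
gripper_width: 0.0135
gripper_force: 30.0
```

Call:
drive_tool(targets=[[[0, 0, 0, 0, 0, -1, 0.8], [0, 0, 0, 0, 0, -2, 0.8], [0, 0, 0, 0, 0, -3, 0.8], [0, 0, 0, 0, 0, -4, 0.8], [0, 0, 0, 0, 0, -5, 0.8]]])

```text
time_s: 12.05
eef_pos: [0.532, 0.157, 0.2113]
tool_rot: [[-0.96, -0.279, 0.0], [-0.279, 0.96, 0.0], [-0.0, 0.0, -1.0]]
ft_force: [-0.8, -0.0, -3.5]
gripper_width: 0.0135
gripper_force: 30.0
```

Call:
drive_tool(targets=[[[0, 0, 0, 0, 0, -1, 0.8], [0, 0, 0, 0, 0, -1.9, 0.8], [0, 0, 0, 0, 0, -2.6, 0.8], [0, 0, 0, 0, 0, -3, 0.8], [0, 0, 0, 0, 0, -3.2, 0.8]]])

```text
time_s: 12.55
eef_pos: [0.5321, 0.157, 0.2428]
tool_rot: [[-0.96, -0.279, 0.0], [-0.279, 0.96, 0.0], [-0.0, 0.0, -1.0]]
ft_force: [0.3, -0.6, -5.0]
gripper_width: 0.0137
gripper_force: 30.0
```

Run:
```python
from h import *
plan([.533,.157,.23],16.2)
a=[read_camera(c)["color"][60:310,190:450,::-1] for c in ("scene","side")]
cv2.imwrite("pics/l1.png",cv2.resize(np.hstack(a),None,fx=1.53,fy=1.53))
```

```text
t 12.55 pos [0.5321 0.157  0.2428] y 106.2 z [ 0.  0. -1.] F [ 0.3 -0.6 -5. ] w 0.01370491060019131 g 29.999080896377563 q [ 0.16  0.23  1.48  0.    1.43 -1.69]
shift [-0.08 -0.03  1.28] turnz 90.0
```

View pics/l1.png

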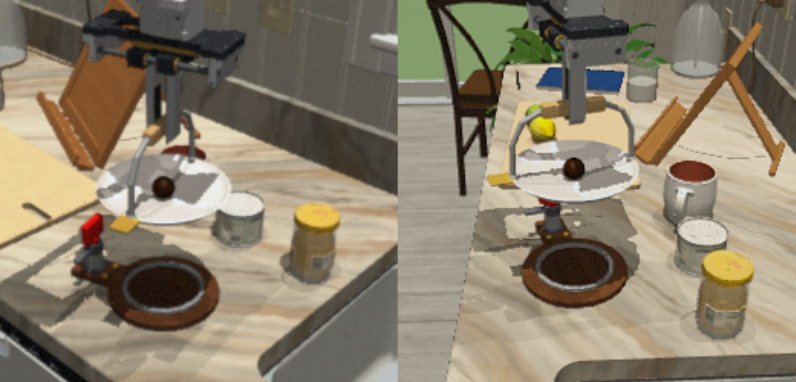

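The dish hangs level with the truffle in its middle, and the base is empty. I'll turn it 90° smoothly.

Call:
drive_tool(targets=[[[0, 0, 1, 0, 0, 0, 0.8], [0, 0, 3, 0, 0, 0, 0.8], [0, 0, 6, 0, 0, 0, 0.8], [0, 0, 10, 0, 0, 0, 0.8], [0, 0, 14, 0, 0, 0, 0.8]]])

```text
time_s: 13.15
eef_pos: [0.5317, 0.1569, 0.2419]
tool_rot: [[-0.999, -0.035, -0.001], [-0.035, 0.999, -0.0], [0.001, -0.0, -1.0]]
ft_force: [0.1, 0.8, -4.7]
gripper_width: 0.0138
gripper_force: 30.0
```

Call:
drive_tool(targets=[[[0, 0, 4, 0, 0, 0, 0.8], [0, 0, 8, 0, 0, 0, 0.8], [0, 0, 12, 0, 0, 0, 0.8], [0, 0, 16, 0, 0, 0, 0.8], [0, 0, 20, 0, 0, 0, 0.8]]])

```text
time_s: 13.65
eef_pos: [0.5318, 0.157, 0.2419]
tool_rot: [[-0.951, 0.309, -0.001], [0.309, 0.951, -0.0], [0.001, -0.0, -1.0]]
ft_force: [0.8, -0.6, -3.8]
gripper_width: 0.014
gripper_force: 30.0
```

Call:
drive_tool(targets=[[[0, 0, 4, 0, 0, 0, 0.8], [0, 0, 8, 0, 0, 0, 0.8], [0, 0, 12, 0, 0, 0, 0.8], [0, 0, 16, 0, 0, 0, 0.8], [0, 0, 20, 0, 0, 0, 0.8]]])

```text
time_s: 14.15
eef_pos: [0.5317, 0.157, 0.2419]
tool_rot: [[-0.788, 0.616, -0.001], [0.616, 0.788, -0.0], [0.001, -0.001, -1.0]]
ft_force: [-0.1, -0.3, -4.8]
gripper_width: 0.0138
gripper_force: 30.0
```

Call:
drive_tool(targets=[[[0, 0, 4, 0, 0, 0, 0.8], [0, 0, 8, 0, 0, 0, 0.8], [0, 0, 12, 0, 0, 0, 0.8], [0, 0, 16, 0, 0, 0, 0.8], [0, 0, 20, 0, 0, 0, 0.8]]])

```text
time_s: 14.65
eef_pos: [0.5317, 0.157, 0.2419]
tool_rot: [[-0.53, 0.848, -0.001], [0.848, 0.53, -0.0], [0.0, -0.001, -1.0]]
ft_force: [-0.3, -0.2, -4.3]
gripper_width: 0.0138
gripper_force: 30.0
```

Call:
drive_tool(targets=[[[0, 0, 4, 0, 0, 0, 0.8], [0, 0, 8, 0, 0, 0, 0.8], [0, 0, 11.5, 0, 0, 0, 0.8], [0, 0, 14, 0, 0, 0, 0.8], [0, 0, 16, 0, 0, 0, 0.8]]])

```text
time_s: 15.15
eef_pos: [0.5317, 0.1569, 0.2419]
tool_rot: [[-0.277, 0.961, -0.001], [0.961, 0.277, -0.0], [0.0, -0.001, -1.0]]
ft_force: [-0.1, -0.4, -5.4]
gripper_width: 0.0139
gripper_force: 30.0
```

Call:
drive_tool(targets=[[[0, 0, 0, 0, 0, 0, 0.8], [0, 0, 0, 0, 0, 0, 0.8], [0, 0, 0, 0, 0, 0, 0.8], [0, 0, 0, 0, 0, 0, 0.8], [0, 0, 0, 0, 0, 0, 0.8]]])

```text
time_s: 15.65
eef_pos: [0.532, 0.157, 0.2424]
tool_rot: [[-0.279, 0.96, -0.0], [0.96, 0.279, 0.0], [0.0, -0.0, -1.0]]
ft_force: [0.3, -0.2, -3.6]
gripper_width: 0.0137
gripper_force: 30.0
```

Run:
```python
from h import *
plan([.533,.157,.23],16.2)
a=[read_camera(c)["color"][60:310,190:450,::-1] for c in ("scene","side")]
cv2.imwrite("pics/l2.png",cv2.resize(np.hstack(a),None,fx=1.53,fy=1.53,interpolation=cv2.INTER_CUBIC))
```

```text
t 15.65 pos [0.532  0.157  0.2424] y 16.2 z [-0.  0. -1.] F [ 0.3 -0.2 -3.6] w 0.01366195864667389 g 29.99908357858658 q [ 0.16  0.23  1.48  0.    1.43 -0.12]
shift [-0.03  0.09  1.24] turnz 0.0
```

View pics/l2.png

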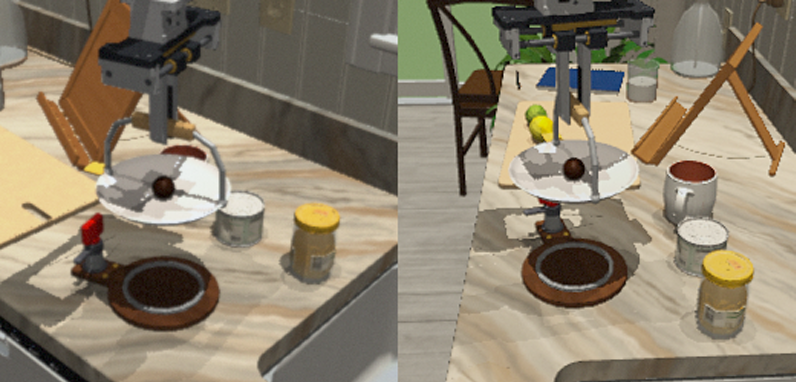

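The tab now points to the knob side, with the truffle in the middle and the bystanders unmoved. As a last check I'll triangulate the ring centre and the truffle.

Run:
```python
from h import *
Ps=[P(read_camera(c)) for c in ("scene","side")]
for n,a,b in (("ring",(163,286),(575-398,266.5)),("truffle",(163,187),(573.5-398,169))):
    print(n,tri(Ps,[np.array(q)/1.53+[190,60] for q in (a,b)]))
r=read_camera("wrist");c=r["color"].astype(int)
for n in ("dish_tab","clamp_grip","dish"): print(n,[(round(x["score"],2),x["point"]) for x in cut_out(n,"wrist")[:2]])
m=(c[...,0]-c[...,2]>90)&(c[...,1]-c[...,2]>50); m[:100]=0
k,l,st,ce=cv2.connectedComponentsWithStats(m.astype(np.uint8))
for s,q in zip(st[1:],ce[1:]):
    if s[4]>80: print(s,q,bk(r,q,.178).round(4))
```

```text
ring (array([0.53414721, 0.15938185, 0.01259387]), array([0.4, 0.7]))
truffle (array([0.53219014, 0.15734382, 0.17488625]), array([0.3, 0.5]))
dish_tab [(0.73, [318.8, 191.7])]
clamp_grip [(0.61, [292.6, 92.1])]
dish [(0.6, [319.1, 191.9]), (0.26, [426.3, 272.3])]
[303 100  33  11 265] [318.39622642 103.89811321] [0.5057 0.2425 0.178 ]
```

```bash
python3 -c "
from bench import bot
print(bot.close_job())"
```

```text
the job is handed in; nothing more can be done
None
```

The job is handed in: the knob is at its stop, and the dish is held still over its base at about 15 cm, level with the truffle in its middle and the tab pointing at the knob to within about 1–2°.

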